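Square up a stack of circuit boards and clamp it

ROBOT

A 7-joint arm with a two-finger parallel gripper is mounted at the origin on the work surface. World frame = base frame: x ahead of the robot, y to its left, z up, the work surface at z = 0. Lengths are in m, angles in rad, forces in N, time in s.
With the tool pointing down it reaches from about 0.35 to 0.9 m from the base axis. Payload 8.1 kg.
Tool frame: the origin (TCP) lies at the very end of the fingers, on their centre line; the grasp point (between the pads) lies 19 mm behind it (grasp_offset is the distance from the TCP to the grasp point, in m); z points along the fingers, y is the line along which they close (so a half turn about z gives the same grasp; the last joint's range is limited). The gripper opens to 92 mm and grips with 3 to 60 N. Pads are 19 mm wide; open, the fingers measure 130 mm over their backs; the gripper's body (75 mm by 190 mm) begins 47 mm behind the grasp point.
Start: joints at [-1.24, 0.434, 0.025, 1.573, -0.012, 1.134, -0.075], TCP at [0.263, 0.567, 0.191] pointing down, gripper open.
Joint ranges: [-2.62, 2.62], [-0.44, 2.09], [-1.27, 1.32], [0.08, 2.57], [-1.32, 4.46], [0.12, 2], [-2.74, 2.74]. Speed limits (rad/s): [2.22, 2.22, 3.01, 3.01, 3.14, 3.14, 3.14].

INTERFACE

Orientations are given as a rotation vector (axis times angle).
In Python, from cell import observe, get_image, camera_params, sign_off, silhouettes, grasp_offset gives the robot as it stands. The module is installed in compiled form; this text tells all that it offers.
- The arm moves only by the tool jog_arm, never from a script. Its argument "motion" is a list that holds one entry, the list of rows, each a list of 7 numbers: the shift along the tool's x, y, z in m, then the turn, a rotation vector about the tool's x, y, z in rad, then the closure, from -1 (fully open) to 1 (shut), so that 0 is half open. In form: [[[dx, dy, dz, wx, wy, wz, hand], ...]]. A call has 1 to 10 rows; each row is the pose to reach, as a shift and turn from the pose commanded when the call began, along the tool's axes at that moment; what a row does not reach only later rows make up. A row lasts 1/12 s, in which the tool goes at most 41.7 mm and 7.16 degrees, less where a joint would pass 70% of its speed; a pose out of reach is approached as far as the arm can. A call with a gripper value outside its range is refused whole. The fingers move at their own pace and stop on an object; "force" is the grip in N (left out, the last holds). Time passes only in rows, so rows that repeat a pose let the fingers close. It gives the time, the measured TCP pose, the force, the opening and the grip force at its end, in the units of the state.
- observe(): the state, without advancing time (a new reading comes with each control period).
- get_image(name): name is "scene" or "top" or "wrist"; returns the picture (480x640x3 uint8, red, green, blue); there is no depth.
- camera_params(name): a dict with "vertical_fov" (degrees; the focal length in pixels is half the picture's height over the tangent of half this angle, whatever the lens; pixels are square), "cx", "cy" (the principal point, pixels), "T" (4x4, takes a point from camera to world coordinates). Camera axes: x right, y down, z forward; pixel columns grow to the right and rows downward; lengths in m; the calibration is good to about 2 mm. A picture is of the moment at which its call begins: read the wrist's pose just before it. camera_params takes no time and is no camera call; for the wrist camera it gives the pose at the moment of the call.
- sign_off(): hands the job in; it is judged then, once.
Trained networks look in the newest picture that a camera, given by its name, has taken for a name from the list of things; names that differ only in an ending like _2 or _b are one class to them, and where a whole thing is asked for, a point or a joint stands for the part that bears it (a point fixed in the world has none). Each returns a list of dicts, best first, with "p" (0 to 1); they miss things now and then, are a little off and sometimes report something else, mostly with a low value. They report only what shows in the picture. A call takes as long as a camera call. They do not tell look-alikes from the thing itself.
- silhouettes(query, camera): "mask" (480x640 bool, what is visible of it) and "pixel" ([column, row] in pixels, amid what is visible of it).
The state is a dict: "clock": time; "joints": joint angles; "dq": joint speeds; "joint_efforts": joint torques, N m; "position": TCP position; "ee_rot": TCP orientation; "force": force on the tool from outside, world axes, zero at the start; "ft_torque": the same for the moment, N m; "width": opening from 0.0 (shut) to 1.0 (fully open); "gripper_force": force on a finger pad.
Only numpy, scipy, OpenCV 4.12 (cv2) and the standard library are available. Lean on these libraries where they do the work, as an engineer would, in place of code of your own. Each camera call takes 0.05 s, during which the arm holds its last target. There are 200 camera calls.

TASK

Tap the free edges of the skewed stack of five circuit boards until every board lies flush against both fences of the squaring jig. Then screw the red knob of the clamp down until its foot bears firmly on the squared stack, let go of it, and leave the other things on the bench where they are.

Things in the scene. Friction and masses are not known exactly. Their poses are not given: they have to be found in the camera images.
- jig: Squaring jig, fixed to the bench: aluminium base plate 147 (x) x 123 (y) x 16 mm, with two dark steel fences 12 mm thick standing 35 mm above the plate along its -x and +y sides. At their corner a grey post carries an arm that reaches diagonally inwards, 72 to 86 mm above the bench, and holds the vertical clamp screw. Origin: on the bench, jig_corner lies at x -85, y 70, z 16 mm of it
- jig_corner (a point): where the fences' inner faces meet, on top of the base plate (16 mm above the bench). Axes parallel to the jig's, z up: one inner face is the plane x = 0 (boards on its +x side), the other y = 0 (boards on its -y side). The plate spans x -15 to 132, y -108 to 15 mm, so the boards' free edges overhang it and fingers can reach below them; the clamp's vertical axis is at x = 40, y = -40 mm
- clamp_knob (a joint): the clamp screw's turn, rad: 0 fully raised, grows as the knob turns clockwise seen from above, firm stop at 4.4. It starts between 0.4 and 1.5. Coarse thread: knob, stem and foot sink together 20 mm a turn (3.18 mm per rad). It stays where it is left; drag about 0.06 N m, nearly doubling as the foot bears down
- knob_grip (a point): point on the axis of the red ribbed round clamp knob (40 mm diameter, 28 mm high), 10 mm below its top: where to grip it, from above. 108 mm above jig_corner with the screw fully raised; it sinks as the screw goes down. Turns with the knob
- clamp_foot: clamp's foot, a black rubber disc of 26 mm diameter under the arm, on the screw's axis; does not turn. Origin: centre of its underside. Fully raised it hangs 33 mm above jig_corner, 8 mm above the 25 mm stack. Backed by a spring of 2.5 N per mm, it gives up to 8 mm, so at the knob's stop it presses with about 15 N
- board1: bare circuit board number 1 of five, counted from the bottom of the stack on the jig: green, gold pads along one long edge, 150 (its x) x 120 (its y) x 5 mm, 165 g. Origin: centre of its underside. Starts 10 to 30 mm off each fence, turned up to 0.1 rad; the stack slides at a few N. Flush: long edge on the fence y = 0, short edge on the fence x = 0, centre at x 75, y -60 mm of jig_corner
- board2: bare circuit board number 2 of five, counted from the bottom of the stack on the jig: green, gold pads along one long edge, 150 (its x) x 120 (its y) x 5 mm, 165 g. Origin: centre of its underside. Starts 10 to 30 mm off each fence, turned up to 0.1 rad; the stack slides at a few N. Flush: long edge on the fence y = 0, short edge on the fence x = 0, centre at x 75, y -60 mm of jig_corner
- board3: bare circuit board number 3 of five, counted from the bottom of the stack on the jig: green, gold pads along one long edge, 150 (its x) x 120 (its y) x 5 mm, 165 g. Origin: centre of its underside. Starts 10 to 30 mm off each fence, turned up to 0.1 rad; the stack slides at a few N. Flush: long edge on the fence y = 0, short edge on the fence x = 0, centre at x 75, y -60 mm of jig_corner
- board4: bare circuit board number 4 of five, counted from the bottom of the stack on the jig: green, gold pads along one long edge, 150 (its x) x 120 (its y) x 5 mm, 165 g. Origin: centre of its underside. Starts 10 to 30 mm off each fence, turned up to 0.1 rad; the stack slides at a few N. Flush: long edge on the fence y = 0, short edge on the fence x = 0, centre at x 75, y -60 mm of jig_corner
- board5: bare circuit board number 5 of five, counted from the bottom of the stack on the jig: green, gold pads along one long edge, 150 (its x) x 120 (its y) x 5 mm, 165 g. Origin: centre of its underside. Starts 10 to 30 mm off each fence, turned up to 0.1 rad; the stack slides at a few N. Flush: long edge on the fence y = 0, short edge on the fence x = 0, centre at x 75, y -60 mm of jig_corner
- multimeter: yellow handheld multimeter, 150 x 75 x 42 mm, lying loose beside the jig, beyond the y = 0 fence; leave alone. Origin: centre of its underside
- screwdriver: loose screwdriver about 190 mm long lying along its x; leave alone
- spool: loose blue spool, 64 mm diameter, 56 mm high, standing; leave alone. Origin: centre of its underside
- cleaner: loose white bottle with a red cap, 60 mm diameter, 130 mm high, standing; leave alone. Origin: centre of its underside
Mind the look-alikes: they are no part of the job. What is shaped like the board1 but grey or pink is not meant. What is shaped like the board4 but purple is not meant.

How it is judged:
On the way:
1. all five boards are squared up against both fences (within 2 mm) while the clamp's foot is still clear of the stack (x of board1 in the frame of jig_corner between 0.072 and 0.077 m and y of board1 in the frame of jig_corner between -0.062 and -0.057 m and angle between the x axis of each of board1, board2, board3, board4, board5 and the x axis of jig_corner, either way round below 0.025 rad and x of board2 in the frame of jig_corner between 0.072 and 0.077 m and y of board2 in the frame of jig_corner between -0.062 and -0.057 m and x of board3 in the frame of jig_corner between 0.072 and 0.077 m and y of board3 in the frame of jig_corner between -0.062 and -0.057 m and x of board4 in the frame of jig_corner between 0.072 and 0.077 m and y of board4 in the frame of jig_corner between -0.062 and -0.057 m and x of board5 in the frame of jig_corner between 0.072 and 0.077 m and y of board5 in the frame of jig_corner between -0.062 and -0.057 m and z of board5 in the frame of jig_corner below 0.0225 m and contact force between clamp_foot and board5 below 0.5 N), for 0.2 s.
At the end, for the whole second after the job is handed in: All five boards lie flat in a stack at rest, each with its centre within 2 mm of where it is when flush against both fences and turned less than 0.025 rad, and the clamp's foot presses on the top board with more than 4 N (x of board1 in the frame of jig_corner between 0.072 and 0.077 m and y of board1 in the frame of jig_corner between -0.062 and -0.057 m and angle between the x axis of each of board1, board2, board3, board4, board5 and the x axis of jig_corner, either way round below 0.025 rad and x of board2 in the frame of jig_corner between 0.072 and 0.077 m and y of board2 in the frame of jig_corner between -0.062 and -0.057 m and x of board3 in the frame of jig_corner between 0.072 and 0.077 m and y of board3 in the frame of jig_corner between -0.062 and -0.057 m and x of board4 in the frame of jig_corner between 0.072 and 0.077 m and y of board4 in the frame of jig_corner between -0.062 and -0.057 m and x of board5 in the frame of jig_corner between 0.072 and 0.077 m and y of board5 in the frame of jig_corner between -0.062 and -0.057 m and z of board5 in the frame of jig_corner below 0.0225 m and contact force between clamp_foot and board5 above 4 N and linear speed of each of board1, board2, board3, board4, board5 below 0.01 m/s); the robot touches nothing.
It fails at once if a bystander is pushed more than 30 mm or tipped over (distance of any of multimeter, screwdriver, spool, cleaner from where it was at the start of the episode above 0.03 m or angle between any of multimeter, spool, cleaner's own z axis and vertical above 0.5 rad).
It also fails if it takes over 72 s, if anything falls off the work surface, if the arm or the gripper's body presses on something with over 40 N, if the wrist force passes 120 N, or if a joint passes its speed limit or range.

## Working session

There is one attempt and no reset: what is moved stays moved. The work goes in short steps, Python scripts to look and compute and a tool call to move; the robot and the scene stay as the last step left them, time stands still between calls to the robot, and variables do not carry over. Pictures are saved under pics/ and viewed, at most 10 in all, crops included, and the job is handed in when it is done.

Besides the shell and the picture viewer there is one more tool, called after ">>>" in YAML: its name, and indented under it one key for each argument. jog_arm: Moves the arm, as the interface text tells. Its arguments: {"type":"object","properties":{"motion":{"type":"array"},"force":{"type":"number"}},"required":["motion"]}

```bash
mkdir -p pics; python3 - <<'E'
from cell import *
import cv2,numpy as np
np.set_printoptions(precision=4,suppress=True)
s=observe();print(s['clock'],s['position'],s['ee_rot'],s['width'],grasp_offset)
for c in('scene','top'):
    im=get_image(c);cv2.imwrite(f'pics/{c}0.png',im[:,:,::-1]);p=camera_params(c);print(c,p)
    for q in('jig','clamp_knob','board5','multimeter','screwdriver','spool','cleaner'):
        for d in silhouettes(q,c)[:3]: print(q,round(d['p'],2),d['pixel'],d['mask'].sum())
E
```

```text
0.0 [0.2625 0.5666 0.1901] [-0.6761 -3.0678  0.0024] 1.0009887012679313 0.0188
scene {'vertical_fov': 57.79100871192112, 'cx': 326.8772109821461, 'cy': 237.23967256404447, 'T': array([[ 0.5953,  0.4048, -0.6941,  1.2559],
       [ 0.8031, -0.3264,  0.4984, -0.457 ],
       [-0.0248, -0.8542, -0.5194,  0.6135],
       [ 0.    ,  0.    ,  0.    ,  1.    ]])}
jig 0.63 [318.7, 235.4] 1206
clamp_knob 0.52 [314.3, 210.3] 246
board5 0.91 [417.9, 308.9] 2781
board5 0.87 [222.3, 280.6] 2050
board5 0.72 [327.8, 254.4] 1799
multimeter 0.62 [355.9, 226.6] 1031
screwdriver 0.55 [135.1, 311.1] 619
screwdriver 0.44 [338.4, 346.0] 1317
spool 0.7 [339.0, 347.9] 1400
cleaner 0.78 [467.2, 231.4] 1068
top {'vertical_fov': 56.48266836972218, 'cx': 321.6228210490903, 'cy': 239.24342591138773, 'T': array([[-0.0282, -0.9858,  0.1654,  0.4573],
       [-0.999 ,  0.0222, -0.0379,  0.0297],
       [ 0.0337, -0.1664, -0.9855,  1.0146],
       [ 0.    ,  0.    ,  0.    ,  1.    ]])}
jig 0.8 [279.2, 314.4] 1796
jig 0.23 [285.0, 303.2] 275
clamp_knob 0.7 [287.0, 303.1] 320
clamp_knob 0.25 [228.6, 315.2] 2549
clamp_knob 0.19 [275.7, 243.6] 155
board5 0.98 [436.9, 221.6] 3322
board5 0.85 [325.3, 267.0] 359
board5 0.74 [276.9, 242.4] 134
multimeter 0.55 [228.4, 314.7] 2593
screwdriver 0.61 [491.3, 333.3] 474
spool 0.82 [363.7, 164.0] 758
cleaner 0.67 [147.1, 210.3] 976
```

View pics/scene0.png

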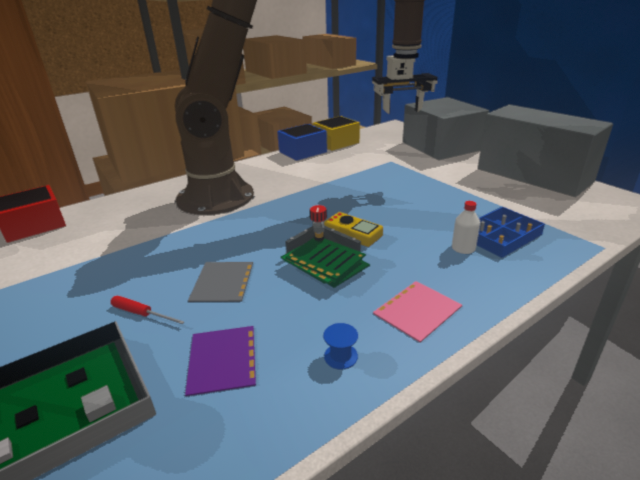

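View pics/top0.png

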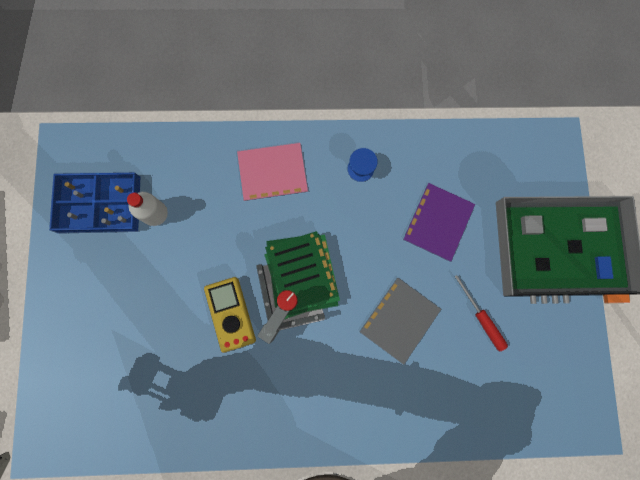

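Top view: the wanted green stack sits on the jig at about (302,275), with red knob at (287,301). The fences are on the image left (+y) and bottom (-x), meeting at the post (268,338). Possible mix-ups are grey (400,320), pink (272,171), purple (440,222) and the green board in the enclosure (555,248). I choose the green stack in the fences and will check it close up.

```bash
cat > h.py <<'E'
import numpy as np,cv2
from cell import *
from scipy.spatial.transform import Rotation as R
np.set_printoptions(precision=4,suppress=True)
def ray(c,px,z):
    p=camera_params(c) if isinstance(c,str) else c;f=240/np.tan(np.radians(p['vertical_fov']/2));T=p['T']
    d=T[:3,:3]@np.array([(px[0]-p['cx'])/f,(px[1]-p['cy'])/f,1]);o=T[:3,3]
    return o+d*(z-o[2])/d[2]
def proj(p,P):
    f=240/np.tan(np.radians(p['vertical_fov']/2));T=p['T']
    q=(np.asarray(P)-T[:3,3])@T[:3,:3]
    return q[...,:2]/q[...,2:]*f+[p['cx'],p['cy']]
def plan(pos,yaw):
    "tool-frame shift and turn to reach pos with tool x at world yaw, pointing down"
    s=observe();Rc=R.from_rotvec(s['ee_rot']);
    Rt=R.from_euler('z',yaw)*R.from_euler('x',np.pi)
    print('now',s['clock'],s['position'],'yaw',np.arctan2(*Rc.as_matrix()[[1,0],0]),'F',s['force'])
    print('shift',Rc.inv().apply(np.array(pos)-s['position']),'turn',(Rc.inv()*Rt).as_rotvec())
E
python3 - <<'E'
from h import *
print('knob',ray('top',(287,300),.128));
for p in [(262,266),(272,326),(325,318)]: print(ray('top',p,.05))
for p in [(267,245),(320,234),(338,305)]: print('board',ray('top',p,.041))
p=camera_params('wrist');print(p['T'],p['vertical_fov'],p['cx'],p['cy'])
im=get_image('top');cv2.imwrite('pics/crop1.png',cv2.resize(im[215:355,195:355],None,fx=5,fy=4.28*1.0,interpolation=2)[:,:,::-1])
plan([.35,.05,.35],0)
E
```

```text
knob [0.4868 0.067  0.128 ]
[0.5636 0.123  0.05  ]
[0.4358 0.1028 0.05  ]
[ 0.4492 -0.0098  0.05  ]
board [0.6107 0.1127 0.041 ]
board [ 0.6326 -0.0045  0.041 ]
board [ 0.476 -0.039  0.041]
[[ 0.4199  0.8787  0.227   0.2008]
 [ 0.9076 -0.4067 -0.1044  0.5945]
 [ 0.0006  0.2499 -0.9683  0.3848]
 [ 0.      0.      0.      1.    ]] 69.02762232853779 318.7598976635807 246.65123960998048
now 0.85 [0.2627 0.5671 0.1909] yaw 2.7076923530677126 F [-0.2394  0.803   0.0886]
shift [-0.2966 -0.4325 -0.1592] turn [ 0.     -0.0001  2.7077]
```

View pics/crop1.png

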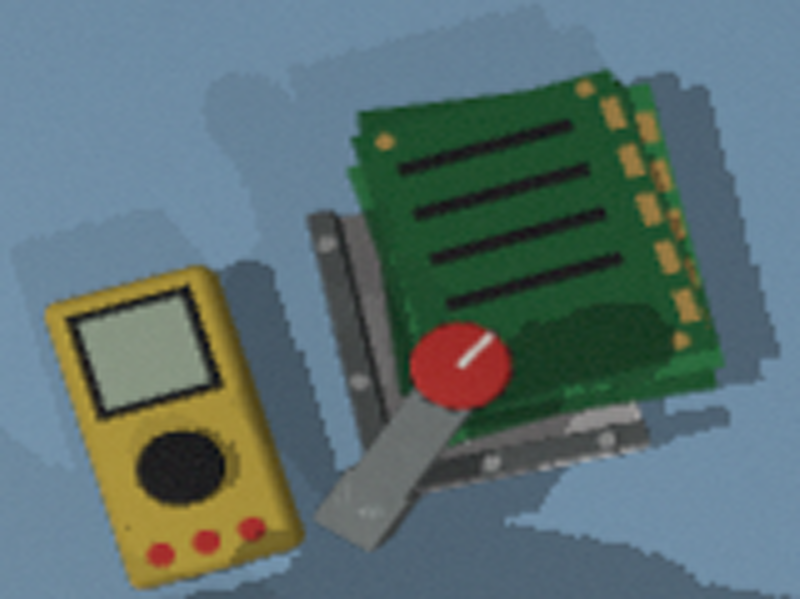

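```bash
python3 - <<'E'
from h import *
plan([.535,-.025,.22],1.70)
E
```

```text
now 0.85 [0.2627 0.5671 0.1909] yaw 2.7076923530677126 F [-0.2394  0.803   0.0886]
shift [-0.496  -0.4228 -0.0292] turn [ 0.     -0.      1.0077]
```

>>> jog_arm:
  motion:
    - [[-0.24, -0.21, -0.03, 0, 0, 1.0077, -1], [-0.24, -0.21, -0.03, 0, 0, 1.0077, -1], [-0.24, -0.21, -0.03, 0, 0, 1.0077, -1], [-0.24, -0.21, -0.03, 0, 0, 1.0077, -1], [-0.24, -0.21, -0.03, 0, 0, 1.0077, -1], [-0.24, -0.21, -0.03, 0, 0, 1.0077, -1], [-0.24, -0.21, -0.03, 0, 0, 1.0077, -1], [-0.24, -0.21, -0.03, 0, 0, 1.0077, -1], [-0.24, -0.21, -0.03, 0, 0, 1.0077, -1]]

```text
clock: 1.6
position: [0.3954, 0.2695, 0.2219]
ee_rot: [2.091, 2.342, 0.002]
force: [0.2, 0.5, -0.8]
width: 1.002
gripper_force: 0.0
```

>>> jog_arm:
  motion:
    - [[-0.317, 0.1, 0, 0, 0, 0, -1], [-0.317, 0.1, 0, 0, 0, 0, -1], [-0.317, 0.1, 0, 0, 0, 0, -1], [-0.317, 0.1, 0, 0, 0, 0, -1], [-0.317, 0.1, 0, 0, 0, 0, -1], [-0.317, 0.1, 0, 0, 0, 0, -1], [-0.317, 0.1, 0, 0, 0, 0, -1], [-0.317, 0.1, 0, 0, 0, 0, -1], [-0.317, 0.1, 0, 0, 0, 0, -1], [-0.317, 0.1, 0, 0, 0, 0, -1]]

```text
clock: 2.43
position: [0.5328, -0.0285, 0.2208]
ee_rot: [2.078, 2.355, -0.001]
force: [0.2, 0.6, 0.8]
width: 1.001
gripper_force: 0.0
```

```bash
python3 - <<'E'
from h import *
plan([.535,-.025,.22],1.70)
p=camera_params('wrist');im=get_image('wrist');cv2.imwrite('pics/w1.png',im[:,:,::-1]);np.save('w1.npy',p,allow_pickle=True)
E
```

```text
now 2.4333 [ 0.5328 -0.0285  0.2208] yaw 1.6953875889144805 F [0.1665 0.5837 0.7633]
shift [0.0032 0.0026 0.0008] turn [ 0.0002  0.0011 -0.0046]
```

View pics/w1.png

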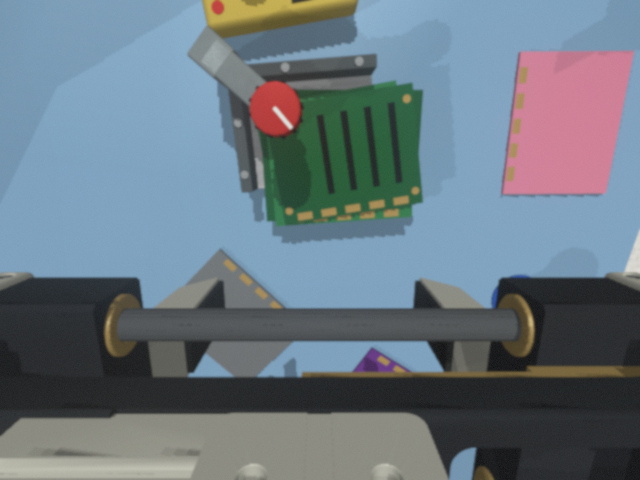

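```bash
python3 - <<'E'
from h import *
from scipy.optimize import least_squares
p=np.load('w1.npy',allow_pickle=True).item()
obs=[((375,68),(132,0,51)),((376,56),(132,12,51)),((241,192),(-12,-108,51)),((254,189),(0,-108,51))]
def W(P,v):
    P=np.atleast_2d(P).astype(float)/1000;return np.c_[v[0]+np.cos(v[2])*P[:,0]-np.sin(v[2])*P[:,1],v[1]+np.sin(v[2])*P[:,0]+np.cos(v[2])*P[:,1],P[:,2]]
o=np.array([a for a,_ in obs],float);m=np.array([b for _,b in obs])
r=least_squares(lambda v:(proj(p,W(m,v))-o).ravel(),[.442,.1015,.13]);v=r.x;print(v,r.fun)
for h in(124+10,129): print('knob',h,proj(p,W([40,-40,h],v)))
k=[(275,108)];
for h in(.134,.130):
    w=ray(p,k[0],h);d=w[:2]-v[:2];c,s=np.cos(v[2]),np.sin(v[2]);print('knob jig',h,c*d[0]+s*d[1],-s*d[0]+c*d[1])
for q,z in [((422,90),.041),((418,205),.041),((285,222),.041),((412,217),.021),((397,83),.021),((270,222),.021)]:
    w=ray(p,q,z);d=w[:2]-v[:2];print('board jig',q,c*d[0]+s*d[1],-s*d[0]+c*d[1])
im=cv2.imread('pics/w1.png')
big=cv2.resize(im[20:240,190:450],None,fx=2.7,fy=2.7,interpolation=2)
def draw(P,col):
    q=((proj(p,W(P,v))-[190,20]+.5)*2.7).astype(np.int32);cv2.polylines(big,[q],True,col,1)
draw([(0,0,51),(132,0,51),(132,12,51),(0,12,51)],(0,0,255))
draw([(0,12,51),(0,-108,51),(-12,-108,51),(-12,12,51)],(0,255,255))
draw([(132,-108,16),(132,15,16),(-15,15,16),(-15,-108,16)],(255,0,255))
cv2.imwrite('pics/w1b.png',big)
E
```

```text
[0.4385 0.0998 0.192 ] [ 1.9594 -0.0989  0.6393 -2.0409 -0.6852  0.3089 -2.1492  2.5276]
knob 134 [[273.8601 107.9545]]
knob 129 [[274.6717 108.8277]]
knob jig 0.134 0.04085340118586626 -0.04008929948753475
knob jig 0.13 0.04041837139339274 -0.03955768382853909
board jig (422, 90) 0.17768838655499972 -0.02083276625029195
board jig (418, 205) 0.17422485343684513 -0.1350200873143888
board jig (285, 222) 0.030186476894058182 -0.14391119851435047
board jig (412, 217) 0.17296412065785935 -0.15139012612763764
board jig (397, 83) 0.15741583240183302 -0.009321356035634568
board jig (270, 222) 0.010858101355934634 -0.14632469112609825
```

View pics/w1b.png

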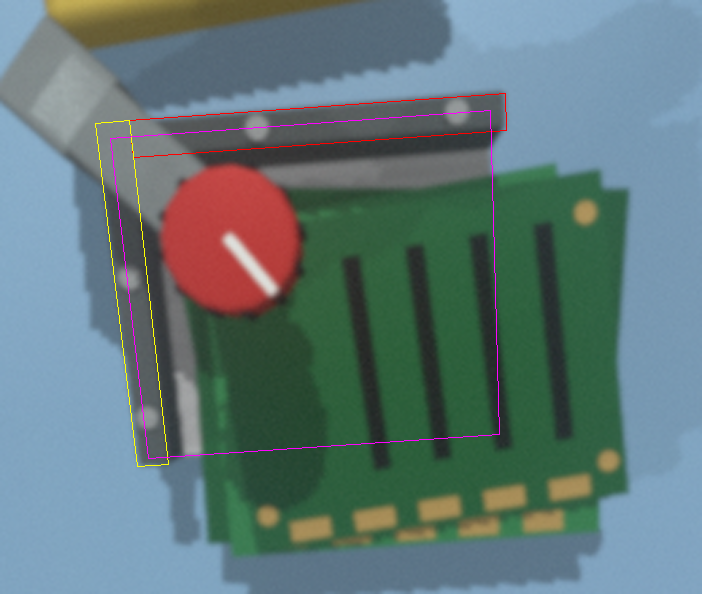

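The overlay fits to a few mm: jig corner at about (0.4385, 0.0998), yaw 0.192. The boards reach from jig y -9 to -151 and x +10 to +178, and the knob lies at (40,-40) as it should. First push is +y, with the two open fingers below the boards' edge.

```bash
cat >> h.py <<'E'
J=np.array([.4385,.0998,.192])
def jplan(x,y,z,dyaw):
    c,s=np.cos(J[2]),np.sin(J[2]);x,y=x/1000,y/1000
    plan([J[0]+c*x-s*y,J[1]+s*x+c*y,z/1000],J[2]+dyaw)
    q=observe()['position'][:2]-J[:2];print('tcp in jig mm',1e3*(c*q[0]+s*q[1]),1e3*(-s*q[0]+c*q[1]))
E
python3 - <<'E'
from h import *
jplan(85,-178,9,np.pi/2)
E
```

```text
now 2.4833 [ 0.5323 -0.0262  0.2206] yaw 1.6986180727212443 F [-0.4288  0.4953  0.5213]
shift [-0.0353  0.0194  0.2116] turn [-0.0004 -0.0001 -0.0642]
tcp in jig mm 68.01068772330798 -141.553330667781
```

>>> jog_arm:
  motion:
    - [[-0.035, 0.019, 0, 0, 0, -0.064, -1], [-0.035, 0.019, 0.03, 0, 0, -0.064, -1], [-0.035, 0.019, 0.07, 0, 0, -0.064, -1], [-0.035, 0.019, 0.11, 0, 0, -0.064, -1], [-0.035, 0.019, 0.15, 0, 0, -0.064, -1], [-0.035, 0.019, 0.19, 0, 0, -0.064, -1], [-0.035, 0.019, 0.211, 0, 0, -0.064, -1], [-0.035, 0.019, 0.211, 0, 0, -0.064, -1], [-0.035, 0.019, 0.211, 0, 0, -0.064, -1]]

```text
clock: 3.23
position: [0.5548, -0.0563, 0.0094]
ee_rot: [-1.993, -2.426, 0.001]
force: [1.6, -0.2, 0.6]
width: 0.998
gripper_force: 0.0
```

```bash
python3 - <<'E'
from h import *
jplan(85,-130,9,np.pi/2)
E
```

```text
now 3.2333 [ 0.5548 -0.0563  0.0094] yaw 1.7662105370974777 F [ 1.5583 -0.1666  0.636 ]
shift [0.0454 0.0008 0.0005] turn [-0.0021 -0.0012  0.0034]
tcp in jig mm 84.40193825260532 -175.43124113181906
```

Push slowly, 36 mm first.

>>> jog_arm:
  motion:
    - [[0.005, 0, 0, 0, 0, 0, -1], [0.009, 0, 0, 0, 0, 0, -1], [0.013, 0, 0, 0, 0, 0, -1], [0.017, 0, 0, 0, 0, 0, -1], [0.021, 0, 0, 0, 0, 0, -1], [0.024, 0, 0, 0, 0, 0, -1], [0.027, 0, 0, 0, 0, 0, -1], [0.03, 0, 0, 0, 0, 0, -1], [0.033, 0, 0, 0, 0, 0, -1], [0.036, 0, 0, 0, 0, 0, -1]]

```text
clock: 4.07
position: [0.5486, -0.0225, 0.0098]
ee_rot: [-1.997, -2.425, 0.0]
force: [0.0, 0.4, 0.3]
width: 1.002
gripper_force: 0.0
```

>>> jog_arm:
  motion:
    - [[0.002, 0, 0, 0, 0, 0, -1], [0.004, 0, 0, 0, 0, 0, -1], [0.006, 0, 0, 0, 0, 0, -1], [0.006, 0, 0, 0, 0, 0, -1]]

```text
clock: 4.4
position: [0.5474, -0.0164, 0.0098]
ee_rot: [-1.996, -2.426, -0.0]
force: [0.7, -0.7, 0.7]
width: 0.999
gripper_force: 0.0
```

>>> jog_arm:
  motion:
    - [[0.002, 0, 0, 0, 0, 0, -1], [0.004, 0, 0, 0, 0, 0, -1], [0.006, 0, 0, 0, 0, 0, -1], [0.006, 0, 0, 0, 0, 0, -1]]

```text
clock: 4.73
position: [0.5463, -0.0104, 0.0098]
ee_rot: [-1.996, -2.426, -0.0]
force: [-0.1, -0.6, 0.3]
width: 0.999
gripper_force: 0.0
```

```bash
python3 - <<'E'
from h import *
jplan(85,-130,9,np.pi/2)
im=get_image('wrist');cv2.imwrite('pics/w2.png',im[:,:,::-1])
E
```

```text
now 4.7333 [ 0.5463 -0.0104  0.0098] yaw 1.7645164585052107 F [-0.1433 -0.5952  0.34  ]
shift [-0.0013  0.0002  0.0008] turn [-0.0001 -0.0003  0.0017]
tcp in jig mm 84.75098485858507 -128.70648513842428
```

View pics/w2.png

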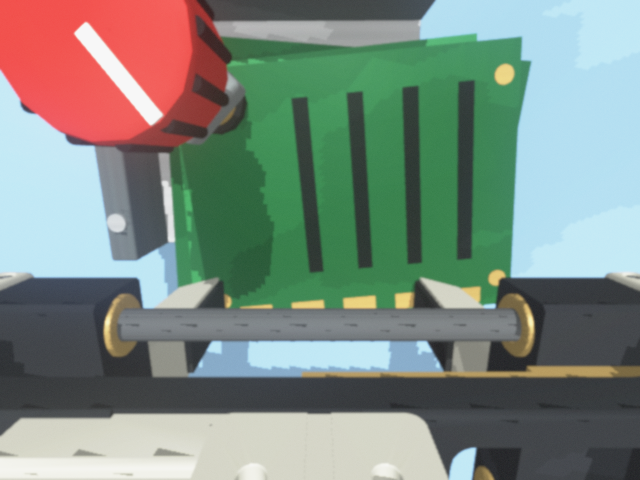

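```bash
python3 - <<'E'
from h import *
p=camera_params('wrist');c,s=np.cos(J[2]),np.sin(J[2])
def W(x,y,z): return [J[0]+(c*x-s*y)/1e3,J[1]+(s*x+c*y)/1e3,z/1e3]
for P in [(85,-129,9.8),(85,-120,41),(150,-120,41),(0,-120,41),(132,0,51),(0,-108,51),(0,-108,16),(132,0,16)]: print(P,proj(p,W(*P)))
for q,z in [((521,38),41),((530,62),36),((510,303),41),((475,35),31),((425,40),31)]:
    w=ray(p,q,z/1e3);d=1e3*(w[:2]-J[:2]);print('board jig',q,c*d[0]+s*d[1],-s*d[0]+c*d[1])
E
```

```text
(85, -129, 9.8) [321.2865 273.9953]
(85, -120, 41) [321.793 277.273]
(150, -120, 41) [453.7286 277.5447]
(0, -120, 41) [149.2034 276.9174]
(132, 0, 51) [447.3511 -13.2463]
(0, -108, 51) [135.754  259.3251]
(0, -108, 16) [167.8831 241.3127]
(132, 0, 16) [421.1393  21.409 ]
board jig (521, 38) 167.6447776618238 -14.362402512309298
board jig (530, 62) 175.53883419388077 -22.25014443038788
board jig (510, 303) 179.5967342234666 -133.4481674534982
board jig (475, 35) 152.31994682992888 -10.261107924178134
board jig (425, 40) 130.37854853559406 -12.286592352140225
```

>>> jog_arm:
  motion:
    - [[0.003, 0, 0, 0, 0, 0, -1], [0.006, 0, 0, 0, 0, 0, -1], [0.009, 0, 0, 0, 0, 0, -1]]

```text
clock: 5.03
position: [0.5446, -0.0018, 0.0098]
ee_rot: [-1.997, -2.425, -0.0]
force: [0.5, 0.4, -0.1]
width: 1.004
gripper_force: 0.0
```

```bash
python3 - <<'E'
from h import *
s=observe();print(s['force'],s['ft_torque'])
im=get_image('scene');cv2.imwrite('pics/s2.png',cv2.resize(im[150:330,240:460],None,fx=3.3,fy=3.3,interpolation=2)[:,:,::-1])
E
```

```text
[ 0.4644  0.3958 -0.0782] [-0.0456  0.1043  0.0389]
```

View pics/s2.png

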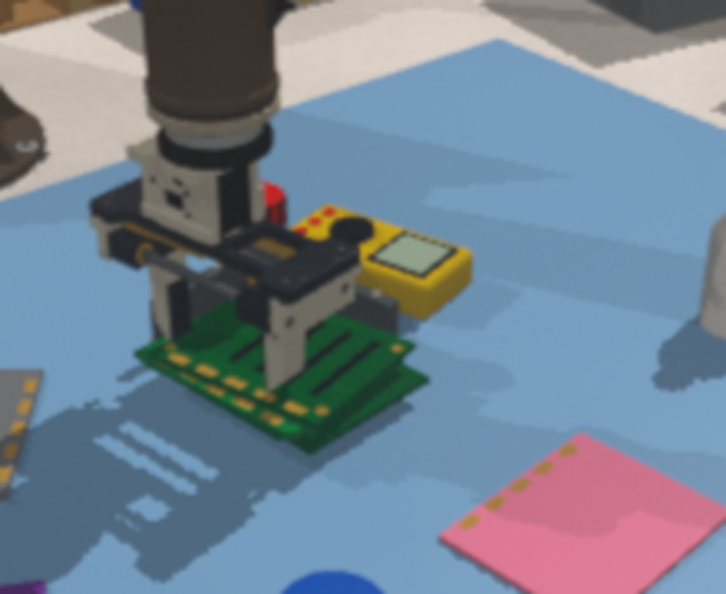

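```bash
python3 - <<'E'
from h import *
s=observe();Rm=R.from_rotvec(s['ee_rot']).as_matrix();p=camera_params('scene');t=s['position'];print(t,s['joints'])
for y in(-.056,.056):
  for z in(0,-.03,-.06): print(y,z,(proj(p,t+Rm@[0,y,z])-[240,150])*3.3)
for z in (.01,.041,.06): print(ray('scene',(325,267),z))
E
```

```text
[ 0.5444 -0.0009  0.0098] [-0.4024  0.5552  0.4277  1.9828 -0.3575  0.6768  0.4446]
-0.056 0 [174.3057 368.6749]
-0.056 -0.03 [171.6102 334.926 ]
-0.056 -0.06 [168.8336 300.1613]
0.056 0 [285.4871 427.5904]
0.056 -0.03 [284.3705 392.5314]
0.056 -0.06 [283.218  356.3459]
[0.5571 0.0366 0.01  ]
[0.593  0.0113 0.041 ]
[ 0.615  -0.0043  0.06  ]
```

The scene crop shows the fingertips ending at about (283,385), over the boards' top near z≈45 mm. The reported TCP would put them at (285,428). The fingers seem to end some 33 mm above the reported TCP. I'll back off and feel for the bench.

>>> jog_arm:
  motion:
    - [[-0.03, 0, 0, 0, 0, 0, -1], [-0.057, 0, 0, 0, 0, 0, -1], [-0.057, 0, 0, 0, 0, 0, -1], [-0.057, 0, 0.003, 0, 0, 0, -1], [-0.057, 0, 0.006, 0, 0, 0, -1], [-0.057, 0, 0.006, 0, 0, 0, -1]]

```text
clock: 5.58
position: [0.5549, -0.0567, 0.003]
ee_rot: [-1.994, -2.425, 0.0]
force: [-0.6, -0.1, -0.9]
width: 0.998
gripper_force: 0.0
```

>>> jog_arm:
  motion:
    - [[0, 0, 0.002, 0, 0, 0, -1], [0, 0, 0.004, 0, 0, 0, -1], [0, 0, 0.006, 0, 0, 0, -1], [0, 0, 0.006, 0, 0, 0, -1]]

```text
clock: 5.92
position: [0.5553, -0.0576, -0.0026]
ee_rot: [-1.996, -2.426, 0.0]
force: [-0.5, 0.1, -0.1]
width: 0.999
gripper_force: 0.0
```

>>> jog_arm:
  motion:
    - [[0, 0, 0.003, 0, 0, 0, -1], [0, 0, 0.006, 0, 0, 0, -1], [0, 0, 0.009, 0, 0, 0, -1], [0, 0, 0.012, 0, 0, 0, -1], [0, 0, 0.015, 0, 0, 0, -1], [0, 0, 0.015, 0, 0, 0, -1]]

```text
clock: 6.42
position: [0.5551, -0.058, -0.0179]
ee_rot: [-1.996, -2.425, 0.001]
force: [-0.1, -0.9, 0.5]
width: 0.995
gripper_force: 0.0
```

>>> jog_arm:
  motion:
    - [[0, 0, 0.002, 0, 0, 0, -1], [0, 0, 0.004, 0, 0, 0, -1], [0, 0, 0.006, 0, 0, 0, -1], [0, 0, 0.006, 0, 0, 0, -1]]

```text
clock: 6.75
position: [0.5554, -0.058, -0.0235]
ee_rot: [-1.997, -2.425, 0.0]
force: [-0.2, 0.5, 1.0]
width: 0.997
gripper_force: 0.0
```

>>> jog_arm:
  motion:
    - [[0.005, 0, 0.003, 0, 0, 0, -1], [0.01, 0, 0.003, 0, 0, 0, -1], [0.015, 0, 0.003, 0, 0, 0, -1], [0.02, 0, 0.003, 0, 0, 0, -1], [0.024, 0, 0.003, 0, 0, 0, -1], [0.027, 0, 0.003, 0, 0, 0, -1], [0.03, 0, 0.003, 0, 0, 0, -1]]

```text
clock: 7.33
position: [0.5498, -0.0284, -0.0261]
ee_rot: [1.996, 2.425, -0.0]
force: [0.2, -2.5, -0.6]
width: 0.998
gripper_force: 0.8
```

>>> jog_arm:
  motion:
    - [[0.002, 0, 0, 0, 0, 0, -1], [0.004, 0, 0, 0, 0, 0, -1], [0.006, 0, 0, 0, 0, 0, -1], [0.008, 0, 0, 0, 0, 0, -1]]

```text
clock: 7.67
position: [0.5485, -0.0215, -0.0261]
ee_rot: [1.997, 2.424, -0.0]
force: [0.8, -4.5, -0.5]
width: 1.002
gripper_force: 2.3
```

>>> jog_arm:
  motion:
    - [[0.002, 0, 0, 0, 0, 0, -1], [0.004, 0, 0, 0, 0, 0, -1], [0.006, 0, 0, 0, 0, 0, -1], [0.008, 0, 0, 0, 0, 0, -1]]

```text
clock: 8.0
position: [0.5473, -0.0138, -0.026]
ee_rot: [1.997, 2.423, -0.0]
force: [1.6, -7.1, -0.1]
width: 0.999
gripper_force: 3.5
```

>>> jog_arm:
  motion:
    - [[0.001, 0, 0, 0, 0, 0, -1], [0.002, 0, 0, 0, 0, 0, -1], [0.003, 0, 0, 0, 0, 0, -1]]

```text
clock: 8.25
position: [0.5471, -0.0124, -0.0259]
ee_rot: [1.996, 2.422, -0.001]
force: [3.5, -13.3, -2.5]
width: 1.0
gripper_force: 7.0
```

```bash
python3 - <<'E'
from h import *
jplan(85,-129,-26,np.pi/2);print(observe()['ft_torque'])
E
```

```text
now 8.25 [ 0.5471 -0.0124 -0.0259] yaw 1.7629151374520189 F [  3.4526 -13.3222  -2.5351]
shift [ 0.0018 -0.0002  0.0001] turn [0.0015 0.0031 0.0001]
tcp in jig mm 85.22978813380386 -130.84516061251617
[-2.985  -0.6294  0.3429]
```

>>> jog_arm:
  motion:
    - [[0.001, 0, 0, 0, 0, 0, -1], [0.002, 0, 0, 0, 0, 0, -1], [0.003, 0, 0, 0, 0, 0, -1], [0.003, 0, 0, 0, 0, 0, -1]]

```text
clock: 8.58
position: [0.5472, -0.0125, -0.0258]
ee_rot: [1.995, 2.418, -0.004]
force: [4.8, -19.9, -3.8]
width: 0.999
gripper_force: 10.1
```

>>> jog_arm:
  motion:
    - [[-0.03, 0, 0, 0, 0, 0, -1], [-0.03, 0, -0.04, 0, 0, 0, -1], [-0.03, 0, -0.08, 0, 0, -0.1, -1], [-0.03, 0.03, -0.085, 0, 0, -0.22, -1], [-0.03, 0.06, -0.085, 0, 0, -0.34, -1], [-0.02, 0.09, -0.085, 0, 0, -0.46, -1], [0, 0.12, -0.085, 0, 0, -0.58, -1], [0.03, 0.12, -0.085, 0, 0, -0.7, -1], [0.06, 0.12, -0.085, 0, 0, -0.82, -1], [0.071, 0.12, -0.085, 0, 0, -0.94, -1]]

```text
clock: 9.42
position: [0.6482, 0.0933, 0.0582]
ee_rot: [-0.663, -3.068, -0.006]
force: [0.5, 1.2, 0.7]
width: 1.001
gripper_force: 0.0
```

>>> jog_arm:
  motion:
    - [[0, 0, 0, 0, 0, -0.12, -1], [0, 0, 0, 0, 0, -0.24, -1], [0, 0, 0, 0, 0, -0.36, -1], [0, 0, 0, 0, 0, -0.48, -1], [0, 0, 0, 0, 0, -0.6, -1], [0, 0, 0, 0, 0, -0.63, -1], [0, 0, 0, 0, 0, -0.63, -1]]

```text
clock: 10.0
position: [0.6491, 0.0866, 0.0587]
ee_rot: [0.305, -3.126, -0.002]
force: [-0.7, 0.4, -0.2]
width: 1.004
gripper_force: 0.0
```

```bash
python3 - <<'E'
from h import *
jplan(205,-62,-26,np.pi)
E
```

```text
now 10.0 [0.6491 0.0866 0.0587] yaw -2.9469109243655103 F [-0.6791  0.4058 -0.1886]
shift [-0.0008 -0.009   0.0847] turn [ 0.0013 -0.0008  0.0027]
tcp in jig mm 204.20956233119853 -53.121657665128716
```

>>> jog_arm:
  motion:
    - [[0, -0.009, 0.02, 0, 0, 0, -0.7], [0, -0.009, 0.05, 0, 0, 0, -0.7], [0, -0.009, 0.08, 0, 0, 0, -0.7], [0, -0.009, 0.085, 0, 0, 0, -0.7], [0.005, -0.009, 0.085, 0, 0, 0, -0.7], [0.01, -0.009, 0.085, 0, 0, 0, -0.7], [0.014, -0.009, 0.085, 0, 0, 0, -0.7], [0.017, -0.009, 0.085, 0, 0, 0, -0.7], [0.02, -0.009, 0.085, 0, 0, 0, -0.7]]

```text
clock: 10.75
position: [0.6333, 0.0734, -0.0243]
ee_rot: [-0.301, 3.123, 0.001]
force: [3.7, 0.7, 1.8]
width: 0.847
gripper_force: 1.3
```

>>> jog_arm:
  motion:
    - [[0.003, 0, 0, 0, 0, 0, -0.7], [0.006, 0, 0, 0, 0, 0, -0.7], [0.009, 0, 0, 0, 0, 0, -0.7], [0.012, 0, 0, 0, 0, 0, -0.7], [0.015, 0, 0, 0, 0, 0, -0.7]]

```text
clock: 11.17
position: [0.6182, 0.0704, -0.0256]
ee_rot: [-0.302, 3.125, 0.0]
force: [6.0, 0.5, 1.8]
width: 0.853
gripper_force: 3.0
```

```bash
python3 - <<'E'
from h import *
jplan(160,-62,-26,np.pi)
E
```

```text
now 11.1667 [ 0.6182  0.0704 -0.0256] yaw -2.9490462803583295 F [5.9776 0.4689 1.8245]
shift [0.0107 0.0012 0.0004] turn [-0.0001  0.0025  0.0005]
tcp in jig mm 170.7443324699017 -63.184787126863625
```

>>> jog_arm:
  motion:
    - [[0.003, 0, 0, 0, 0, 0, -0.7], [0.006, 0, 0, 0, 0, 0, -0.7], [0.009, 0, 0, 0, 0, 0, -0.7], [0.01, 0, 0, 0, 0, 0, -0.7]]

```text
clock: 11.5
position: [0.6107, 0.0688, -0.0252]
ee_rot: [-0.303, 3.12, 0.0]
force: [14.8, 0.9, -4.4]
width: 0.85
gripper_force: 7.1
```

>>> jog_arm:
  motion:
    - [[0.001, 0, 0, 0, 0, 0, -0.7], [0.002, 0, 0, 0, 0, 0, -0.7], [0.003, 0, 0, 0, 0, 0, -0.7], [0.003, 0, 0, 0, 0, 0, -0.7]]

```text
clock: 11.83
position: [0.6109, 0.069, -0.0244]
ee_rot: [-0.303, 3.115, 0.001]
force: [18.0, 2.7, -3.1]
width: 0.85
gripper_force: 9.2
```

```bash
python3 - <<'E'
from h import *
jplan(160,-62,-26,np.pi)
E
```

```text
now 11.8333 [ 0.6109  0.069  -0.0244] yaw -2.947575612624557 F [17.9717  2.7042 -3.1379]
shift [0.0034 0.0011 0.0016] turn [-0.0004  0.012   0.002 ]
tcp in jig mm 163.34210797428588 -63.13071712312524
```

>>> jog_arm:
  motion:
    - [[-0.03, 0, 0, 0, 0, 0, -1], [-0.03, 0, -0.04, 0, 0, 0, -1], [-0.03, 0, -0.08, 0, 0, 0, -1], [-0.03, 0, -0.12, 0, 0, 0, -1], [-0.03, 0, -0.16, 0, 0, 0, -1], [-0.03, 0, -0.17, 0, 0, 0, -1], [-0.03, 0, -0.17, 0, 0, 0, -1]]

```text
clock: 12.42
position: [0.635, 0.0735, 0.1474]
ee_rot: [-0.301, 3.122, 0.001]
force: [0.3, 0.5, -0.4]
width: 0.999
gripper_force: 0.0
```

```bash
python3 - <<'E'
from h import *
jplan(190,-62,146,np.pi)
p=camera_params('wrist');im=get_image('wrist');np.save('w3.npy',p,allow_pickle=True)
c,s=np.cos(J[2]),np.sin(J[2]);b=im[:,:,::-1].copy()
cv2.imwrite('w3raw.png',b)
q=proj(p,np.array([[J[0]+(c*x-s*y)/1e3,J[1]+(s*x+c*y)/1e3,z/1e3] for x,y,z in[(0,0,41),(150,0,41),(150,-120,41),(0,-120,41)]]))
big=cv2.resize(b,None,fx=2,fy=2,interpolation=2)
cv2.polylines(big,[(q*2+1).astype(np.int32)],True,(0,0,255),1);print(q)
cv2.imwrite('pics/w3.png',big[0:600,220:1020])
E
```

```text
now 12.4167 [0.635  0.0735 0.1474] yaw -2.949389343871807 F [ 0.3311  0.5181 -0.3712]
shift [-0.0021  0.0013  0.0014] turn [0.     0.0047 0.0002]
tcp in jig mm 187.91464212146983 -63.321748341046565
[[404.3279 -10.1826]
 [393.2287 192.5524]
 [252.7271 192.4624]
 [243.1523 -10.3696]]
```

View pics/w3.png

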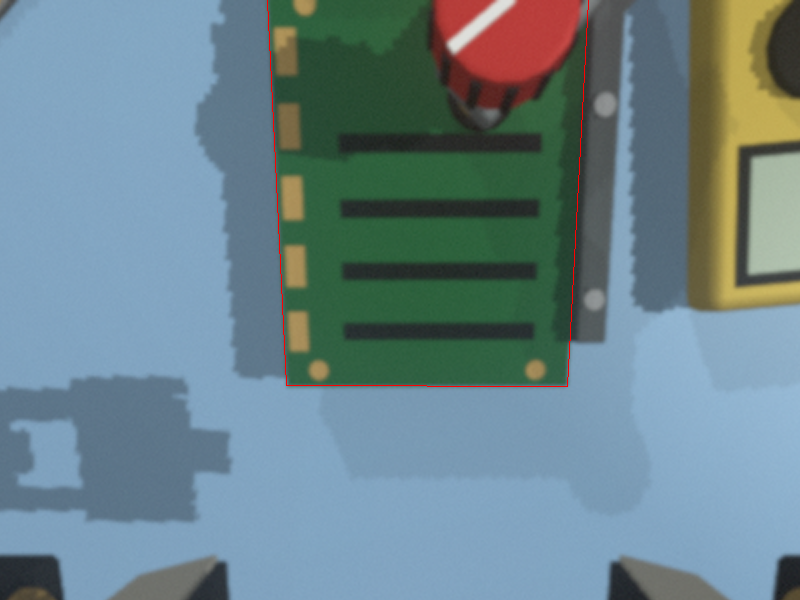

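The wrist view shows the top board's edges on the flush outline (right edge x≈570-590, bottom edge y≈386), with no lower board sticking out, so the stack is squared. Now the knob.

```bash
python3 - <<'E'
from h import *
jplan(40.3,-40,152,np.pi);print(observe()['joints'])
E
```

```text
now 12.4667 [0.6337 0.0734 0.1449] yaw -2.9492581711351944 F [-0.2178  0.3118 -1.0589]
shift [ 0.1462  0.0232 -0.0073] turn [0.0001 0.0012 0.0003]
tcp in jig mm 186.54045428680575 -63.19798700810307
[-0.2296  0.492   0.0456  1.5999 -0.0249  1.049   1.5861]
```

>>> jog_arm:
  motion:
    - [[0.03, 0, -0.008, 0, 0, -0.12, -0.2], [0.06, 0.01, -0.008, 0, 0, -0.24, -0.2], [0.1, 0.02, -0.008, 0, 0, -0.36, -0.2], [0.135, 0.023, -0.008, 0, 0, -0.48, -0.2], [0.146, 0.023, -0.008, 0, 0, -0.6, -0.2], [0.146, 0.023, -0.008, 0, 0, -0.6, -0.2], [0.146, 0.023, -0.008, 0, 0, -0.6, -0.2]]

```text
clock: 13.05
position: [0.4848, 0.0676, 0.1507]
ee_rot: [1.207, -2.898, -0.001]
force: [0.7, -0.3, 0.2]
width: 0.608
gripper_force: 0.0
```

```bash
python3 - <<'E'
from h import *
jplan(40.3,-40,152,np.pi+.6);s=observe();print(s['joints'],s['width'])
im=get_image('scene');x0,y0=270,130
big=cv2.resize(im[y0:y0+120,x0:x0+150],None,fx=5,fy=5,interpolation=2)[:,:,::-1].copy()
Rm=R.from_rotvec(s['ee_rot']).as_matrix();p=camera_params('scene')
q=proj(p,s['position']+np.array([[0,0,0],[0,0,-.036],[0,0,-.07]])@Rm.T);print((q-[x0,y0])*5)
for a in (q-[x0,y0])*5: cv2.circle(big,tuple(int(v) for v in a),4,(0,255,255),1)
cv2.imwrite('pics/s3.png',big)
E
```

```text
now 13.05 [0.4848 0.0676 0.1507] yaw -2.351985115342152 F [ 0.6713 -0.3014  0.1884]
shift [-0.0011 -0.0002 -0.0013] turn [ 0.0014 -0.0021 -0.0024]
tcp in jig mm 39.289051238961825 -40.44877231043473
[-0.1567  0.2657 -0.1116  1.9391  0.036   0.9412  2.0748] 0.6080087312622735
[[229.4535 351.6082]
 [226.6757 282.6183]
 [223.9566 215.0871]]
```

View pics/s3.png

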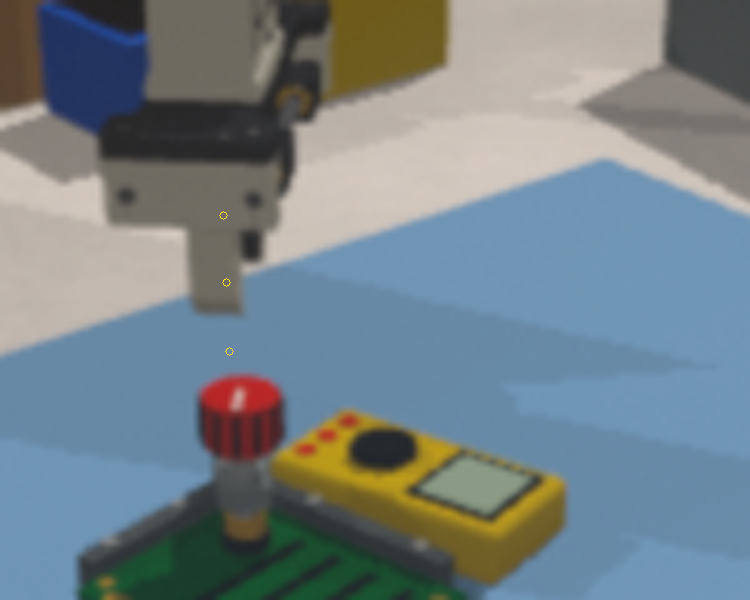

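The picture shows the mean fingertip at about row 288. That's 33 mm above the reported TCP (row 352), so the offset is the same at this opening. The knob top is at (241,395).

```bash
python3 - <<'E'
from h import *
for h in(.129,.132): print(ray('scene',(318.2,209),h))
b=cv2.imread('w3raw.png');p=np.load('w3.npy',allow_pickle=True).item()
s=observe();Rm=R.from_rotvec(s['ee_rot']).as_matrix()
for y in(-.028,-.047,.028,.047): 
  print(y,(proj(camera_params('scene'),s['position']+Rm@[0,y,-.033])-[270,130])*5)
E
```

```text
[0.4904 0.0694 0.129 ]
[0.4951 0.0662 0.132 ]
-0.028 [218.5494 314.4386]
-0.047 [211.4078 332.6555]
0.028 [238.3215 264.0034]
0.047 [244.6292 247.9137]
```

>>> jog_arm:
  motion:
    - [[-0.0015, -0.001, 0, 0, 0, 0, -0.5], [-0.0015, -0.001, 0.015, 0, 0, 0, -0.5], [-0.0015, -0.001, 0.03, 0, 0, 0, -0.5], [-0.0015, -0.001, 0.045, 0, 0, 0, -0.5], [-0.0015, -0.001, 0.06, 0, 0, 0, -0.5], [-0.0015, -0.001, 0.073, 0, 0, 0, -0.5], [-0.0015, -0.001, 0.073, 0, 0, 0, -0.5]]
  force: 25

```text
clock: 13.68
position: [0.487, 0.0682, 0.0761]
ee_rot: [1.208, -2.895, -0.001]
force: [-0.5, -0.3, -0.4]
width: 0.753
gripper_force: 0.0
```

>>> jog_arm:
  motion:
    - [[0, 0, 0, 0, 0, 0, 1], [0, 0, 0, 0, 0, 0, 1], [0, 0, 0, 0, 0, 0, 1], [0, 0, 0, 0, 0, 0, 1], [0, 0, 0, 0, 0, 0, 1], [0, 0, 0, 0, 0, 0, 1]]
  force: 25

```text
clock: 14.18
position: [0.4876, 0.0693, 0.0795]
ee_rot: [-1.213, 2.898, 0.001]
force: [-2.9, 3.4, 4.2]
width: 0.426
gripper_force: 25.0
```

>>> jog_arm:
  motion:
    - [[0, 0, 0.0004, 0, 0, 0.12, 1], [0, 0, 0.0008, 0, 0, 0.24, 1], [0, 0, 0.0011, 0, 0, 0.36, 1], [0, 0, 0.0015, 0, 0, 0.48, 1], [0, 0, 0.0019, 0, 0, 0.6, 1], [0, 0, 0.0023, 0, 0, 0.72, 1], [0, 0, 0.0027, 0, 0, 0.84, 1], [0, 0, 0.0031, 0, 0, 0.96, 1], [0, 0, 0.0034, 0, 0, 1.08, 1], [0, 0, 0.0038, 0, 0, 1.2, 1]]
  force: 25

```text
clock: 15.02
position: [0.4878, 0.0684, 0.0756]
ee_rot: [0.645, 3.074, 0.0]
force: [-2.1, -0.9, 6.4]
width: 0.427
gripper_force: 25.0
```

```bash
python3 - <<'E'
from h import *
jplan(40,-40,80,np.pi-.6);s=observe();print(s['joints'],s['ft_torque'])
E
```

```text
now 15.0167 [0.4878 0.0684 0.0756] yaw 2.7280443875445073 F [-2.103  -0.9164  6.3693]
shift [ 0.0021 -0.0012 -0.0044] turn [ 0.0003  0.0002 -0.0055]
tcp in jig mm 42.391907546608714 -40.24792635131805
[-0.392   0.3607  0.1848  2.0389 -0.0955  0.7496  1.0084] [-0.3263  0.6715  0.0685]
```

>>> jog_arm:
  motion:
    - [[0, 0, 0.0004, 0, 0, 0.12, 1], [0, 0, 0.0008, 0, 0, 0.24, 1], [0, 0, 0.0011, 0, 0, 0.36, 1], [0, 0, 0.0015, 0, 0, 0.48, 1], [0, 0, 0.0019, 0, 0, 0.6, 1], [0, 0, 0.0023, 0, 0, 0.72, 1], [0, 0, 0.0027, 0, 0, 0.84, 1], [0, 0, 0.0031, 0, 0, 0.96, 1], [0, 0, 0.0034, 0, 0, 1.08, 1], [0, 0, 0.0038, 0, 0, 1.2, 1]]
  force: 25

```text
clock: 15.85
position: [0.4869, 0.0679, 0.0718]
ee_rot: [-2.268, -2.172, 0.001]
force: [-6.4, -2.4, 10.1]
width: 0.428
gripper_force: 25.0
```

```bash
python3 - <<'E'
from h import *
jplan(40,-40,80,np.pi-1.8);s=observe();print(s['joints'],s['ft_torque'])
E
```

```text
now 15.85 [0.4869 0.0679 0.0718] yaw 1.5276033322704596 F [-6.4049 -2.3892 10.0541]
shift [ 0.0002 -0.0015 -0.0082] turn [-0.0014 -0.0001 -0.006 ]
tcp in jig mm 41.39659155284945 -40.56947072212838
[-0.6257  0.3902  0.4952  2.0617 -0.2683  0.7522 -0.0073] [-0.6324  1.4616  0.0448]
```

>>> jog_arm:
  motion:
    - [[0, 0, 0.0003, 0, 0, 0.1, 1], [0, 0, 0.0006, 0, 0, 0.2, 1], [0, 0, 0.001, 0, 0, 0.3, 1], [0, 0, 0.0013, 0, 0, 0.4, 1], [0, 0, 0.0016, 0, 0, 0.5, 1], [0, 0, 0.0019, 0, 0, 0.6, 1]]
  force: 25

```text
clock: 16.35
position: [0.4864, 0.0681, 0.0698]
ee_rot: [-2.807, -1.406, 0.003]
force: [-7.7, -2.4, 12.7]
width: 0.428
gripper_force: 25.0
```

```bash
python3 - <<'E'
from h import *
jplan(40,-40,80,np.pi-2.4);s=observe();print(s['joints'],s['ft_torque'])
E
```

```text
now 16.35 [0.4864 0.0681 0.0698] yaw 0.9287401376889117 F [-7.6935 -2.4161 12.712 ]
shift [-0.0005 -0.0009 -0.0102] turn [-0.0023  0.0008 -0.0049]
tcp in jig mm 40.95487704362652 -40.25280350672649
[-0.7425  0.4216  0.6595  2.0723 -0.3716  0.7662 -0.4945] [-0.5235  1.8432  0.0314]
```

>>> jog_arm:
  motion:
    - [[0, 0, 0.0003, 0, 0, 0.08, 1], [0, 0, 0.0005, 0, 0, 0.16, 1], [0, 0, 0.0007, 0, 0, 0.24, 1], [0, 0, 0.001, 0, 0, 0.32, 1], [0, 0, 0.0013, 0, 0, 0.4, 1]]
  force: 25

```text
clock: 16.77
position: [0.4862, 0.0684, 0.0686]
ee_rot: [-3.03, -0.822, 0.004]
force: [-9.3, -1.8, 15.1]
width: 0.428
gripper_force: 25.0
```

```bash
python3 - <<'E'
from h import *
jplan(40,-40,80,np.pi-2.8);s=observe();print(s['joints'],s['ft_torque'])
E
```

```text
now 16.7667 [0.4862 0.0684 0.0686] yaw 0.5298902144337387 F [-9.326  -1.8058 15.0655]
shift [-0.0008 -0.0003 -0.0114] turn [-0.0025  0.0017 -0.0037]
tcp in jig mm 40.79541569611429 -39.95957786598452
[-0.8178  0.4516  0.7721  2.0787 -0.4485  0.7832 -0.8097] [-0.325   2.1186  0.054 ]
```

>>> jog_arm:
  motion:
    - [[0, 0, 0.0002, 0, 0, 0.08, 1], [0, 0, 0.0004, 0, 0, 0.16, 1], [0, 0, 0.0006, 0, 0, 0.24, 1], [0, 0, 0.0008, 0, 0, 0.32, 1]]
  force: 25

```text
clock: 17.1
position: [0.4883, 0.069, 0.0681]
ee_rot: [-3.123, -0.332, -0.002]
force: [-1.9, 1.6, 7.8]
width: 0.431
gripper_force: 25.0
```

```bash
python3 - <<'E'
from h import *
jplan(40,-40,80,np.pi-3.12);s=observe();print(s['joints'],s['ft_torque'])
E
```

```text
now 17.1 [0.4883 0.069  0.0681] yaw 0.21182941086570292 F [-1.9186  1.6383  7.758 ]
shift [-0.003   0.0002 -0.012 ] turn [-0.001  -0.0012 -0.0018]
tcp in jig mm 43.058208061087555 -39.705544869887966
[-0.8758  0.4822  0.863   2.0812 -0.5149  0.8006 -1.057 ] [-0.0125  0.5146  0.5928]
```

Torque jumped to 0.59 N m, so the knob is at its stop. Release and lift.

>>> jog_arm:
  motion:
    - [[0, 0, 0, 0, 0, -0.02, -0.5], [0, 0, 0, 0, 0, -0.02, -0.5], [0, 0, 0, 0, 0, -0.02, -0.5], [0, 0, 0, 0, 0, -0.02, -0.5], [0, 0, -0.03, 0, 0, -0.02, -0.5], [0, 0, -0.06, 0, 0, -0.02, -0.5], [0, 0, -0.1, 0, 0, -0.02, -0.5], [-0.04, 0, -0.13, 0, 0, -0.02, -0.5], [-0.07, 0, -0.15, 0, 0, -0.02, -0.5], [-0.07, 0, -0.15, 0, 0, -0.02, -0.5]]

```text
clock: 17.93
position: [0.4175, 0.0527, 0.2187]
ee_rot: [-3.116, -0.366, -0.0]
force: [0.9, 0.8, -0.5]
width: 0.748
gripper_force: 0.0
```

```bash
python3 - <<'E'
from h import *
s=observe();print(s['position'],s['width'],s['force'],s['clock'])
im=get_image('scene');a=cv2.resize(im[130:250,270:400],None,fx=3,fy=3,interpolation=2)
t=get_image('top')[215:335,235:365];b=cv2.resize(t,None,fx=3,fy=3,interpolation=2)
cv2.imwrite('pics/end.png',np.hstack([a,b])[:,:,::-1])
E
```

```text
[0.4175 0.0527 0.2187] 0.7476167750845896 [ 0.8961  0.7854 -0.5116] 17.9333
```

View pics/end.png

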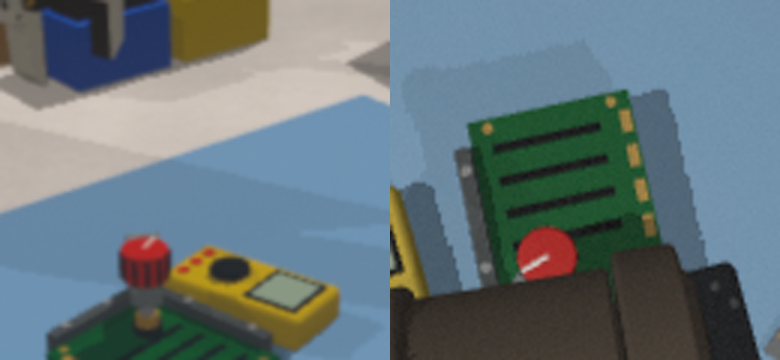

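The knob has sunk: its top went from row 209 to about 212 in the scene view. It has also turned, with the mark now pointing the other way in the top view at (535,265). The stack is a single clean rectangle against the fences, and the gripper is clear.

```bash
python3 -c "
from cell import *
print(sign_off())"
```

```text
the job is handed in; nothing more can be done
None
```

The five boards look flush against both fences, the clamp knob is screwed down to its stop, the gripper has let go, and the job was handed in after about 18 s of robot time; the verdict was not shown, and no bystander was knowingly touched.

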